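# Bring the moulded panel's mark under the punch and mark it

## Task

Lift the white moulded panel out of its plywood cradle, lay it flat on the steel table of the hand press with its small drawn circle still well short of the punch, and let go of it. Then slide it flat along the table until the punch tip stands over the inside of the circle, and press the black knob down until the tip touches the panel there. Let the punch spring back, leave the panel lying where it was marked, and do not disturb the jar or the sanding block.

Things in the scene. Friction and masses are not known exactly. Their poses are not given: they have to be found in the camera images.
- panel: White moulded panel 14 mm thick, 0.22 kg. Origin: centre of its underside, z up. Square hub 28 x 28 mm on the middle (sides along x, y), top at z = 44 mm. The marked arm, along +x, ends in a round lobe of radius 30 mm centred at x = 55; the straight tail, along -x, is 34 mm wide and ends at x = -85; two arms along y end in round lobes of radius 26 mm centred at y = +-45.
- circle (a point): Centre of the dark drawn circle (8 mm across, with four short cross-hair lines around it), on the panel's upper face at x = 58, y = 0, z = 14 mm in the panel's frame; same axes as the panel.
- cradle: Fixed plywood cradle holding the panel at the start, 200 x 172 mm (x, y), origin at the centre of its underside. Floor 4 mm thick; rim and four corner blocks reach 26 mm above the bench and fill the notches between the panel's arms with about 6 mm of play, so only the hub can be taken there.
- press: Fixed grey hand marking press. Origin on the bench right below the punch tip, z up. Level steel table 30 mm above the bench, x = -218 to 98, y = -84 to 88 mm, approached from -x. Column at y = -138 to -96, x within +-25 mm; it carries a head over the tip: x within +-22, y = -138 to 22, z = 90 to 160 mm.
- tip (a point): Pointed end of the steel punch, facing down, 52 mm above the bench when up (8 mm above a panel lying on the press table). It moves with the punch.
- knob_top (a point): Centre of the top of the round black knob (40 mm across) on the upper end of the punch, 208 mm above the bench when up, straight above the tip.
- punch (a joint): Downward travel of the punch in m: 0 up (its spring returns it), 0.014 fully down; about 0.008 brings the tip onto the panel, at about 5 N.
- jar: Bystander: grey jar, 60 mm across, 75 mm high, origin at the centre of its underside.
- sanding_block: Bystander: cork sanding block 100 x 60 x 30 mm, origin at the centre of its underside.
There are look-alikes about, which are no part of the job. There is more than one size of the panel; the one meant has the size given above.

How it is judged:
On the way, in this order (a step that is already met when the one before it is completed fails the run):
1. the panel lies flat and still on the press table, let go, its circle still more than 20 mm from the punch tip (z of panel in the frame of press between 0.027 and 0.033 m and angle between panel's own z axis and vertical below 0.05 rad and linear speed of panel below 0.01 m/s and contact force between the fingers and panel below 0.05 N and horizontal distance between circle and tip above 0.02 m), for 0.2 s.
2. the circle is under the tip (centre within 4 mm), the panel flat and still (z of panel in the frame of press between 0.027 and 0.033 m and angle between panel's own z axis and vertical below 0.05 rad and linear speed of panel below 0.01 m/s and horizontal distance between circle and tip below 0.004 m), for 0.2 s.
3. the punch is pressed down until its tip meets the panel inside the circle (z of panel in the frame of press between 0.027 and 0.033 m and angle between panel's own z axis and vertical below 0.05 rad and horizontal distance between circle and tip below 0.004 m and z of tip in the frame of panel below 0.0155 m), for 0.1 s.
At the end, for the whole second after the job is handed in: The panel lies flat, at rest on the press table, the centre of its circle within 4 mm (horizontally) of the punch tip, and the punch is back up (within 2 mm) (all of step 2 and value of joint punch below 0.002 m); the robot touches nothing.
It fails at once if the punch is pushed down (over 5 mm) while its tip is not over the circle (value of joint punch above 0.005 m and horizontal distance between circle and tip above 0.005 m).
It fails at once if the panel is lifted off the table (over 6 mm) near the punch instead of slid (horizontal distance between circle and tip below 0.03 m and z of panel in the frame of press above 0.036 m).
It fails at once if the jar is moved more than 30 mm or tipped (distance of jar from where it was at the start of the episode above 0.03 m or angle between jar's own z axis and vertical above 0.5 rad).
It fails at once if the sanding block is moved more than 30 mm or tipped (distance of sanding_block from where it was at the start of the episode above 0.03 m or angle between sanding_block's own z axis and vertical above 0.5 rad).
It also fails if it takes over 67 s, if anything falls off the work surface, if the arm or the gripper's body presses on something with over 40 N, if the wrist force passes 120 N, or if a joint passes its speed limit or range.

## Robot

A 6-joint arm with a two-finger parallel gripper is mounted at the origin on the work surface. World frame = base frame: x ahead of the robot, y to its left, z up, the work surface at z = 0. Lengths are in m, angles in rad, forces in N, time in s.
With the tool pointing down it reaches from about 0.225 to 0.725 m from the base axis. Payload 3.1 kg.
Tool frame: the origin (TCP) lies at the very end of the fingers, on their centre line; the grasp point (between the pads) lies 19 mm behind it; z points along the fingers, y is the direction in which the jaws open and shut (so a half turn about z gives the same grasp; the last joint's range is limited). The gripper opens to 85 mm and grips with 20 to 120 N. Pads are 22 mm wide; open, the fingers measure 114 mm over their backs; the gripper's body (76 mm by 85 mm) begins 54 mm behind the grasp point. The pads swing forward as they close: fully open they stand 13 mm farther back than shut.
Start: joints at [-1.44, 0.048, 0.099, 1.622, 0, 1.443], TCP at [0.134, -0.508, 0.231] pointing down, gripper open.
Joint ranges: [-2.91, 2.91], [-0.99, 1.94], [-1.21, 1.42], [-2.12, 2.29], [-1.49, 1.47], [-3.14, 3.14]. Speed limits (rad/s): [2.79, 2.79, 3.14, 3.14, 3.14, 3.14].

## Interface

Orientations are given as a 3x3 rotation matrix whose columns are the frame's x, y, z axes.
In Python, from station import ctrl gives the robot as it stands. The module is installed in compiled form; this text tells all that it offers.
- The arm moves only by the tool arm_command, never from a script. Its argument "motion" is a list of rows, each a list of 4 numbers: the shift along the tool's x, y, z in mm, then the turn about the tool's z in rad. In form: [[tx, ty, tz, yaw], ...]. A call has 1 to 20 rows; each row shifts and turns the commanded pose from where the row before left it, along the tool's axes as they then stand; what a row does not reach is not made up. A row lasts 1/8 s, in which the tool goes at most 62.5 mm and 10.7 degrees, less where a joint would pass 70% of its speed; a pose out of reach is approached as far as the arm can. A call is refused whole if a number of a shift passes 62.5 or a number of a turn 0.188, either way. A call with a gripper value outside its range is refused whole. "jaw" is the finger opening in mm, from 0 to 85.4, set as the call begins (left out, the last holds). The fingers move at their own pace and stop on an object; "force" is the grip in N (left out, the last holds). Time passes only in rows, so rows that do not move let the fingers close. It gives the time, the measured TCP pose, the force and the opening at its end, in the units of the state.
- ctrl.get_state(): the state, without advancing time (a new reading comes with each control period).
- ctrl.read_camera(name): name is "side" or "top"; returns a dict with "color" (384x512x3 uint8, red, green, blue), "vertical_fov" (degrees; the focal length in pixels is half the picture's height over the tangent of half this angle, whatever the lens; pixels are square), "cx", "cy" (the principal point, pixels), "R" (3x3) and "t" (3): a world point X has camera coordinates R X + t. Camera axes: x right, y down, z forward; pixel columns grow to the right and rows downward; lengths in m; the calibration is good to about 2 mm. A picture is of the moment at which its call begins. There is no depth.
- ctrl.finish_job(): hands the job in, once; it reports no verdict.
The state is a dict: "time": time; "joints": joint angles; "qd": joint speeds; "effort": joint torques, N m; "ee_pos": TCP position; "tool_rot": TCP orientation; "wrist_force": force on the tool from outside, world axes, zero at the start; "wrist_torque": the same for the moment, N m; "grip_width": opening from 0.0 (shut) to 1.0 (fully open).
Only numpy, scipy, OpenCV 4.12 (cv2) and the standard library are available. Lean on these libraries where they do the work, as an engineer would, in place of code of your own. Each camera call takes 0.05 s, during which the arm holds its last target. There are 200 camera calls.

## Working session

There is one attempt and no reset: what is moved stays moved. The work goes in short steps, Python scripts to look and compute and a tool call to move; the robot and the scene stay as the last step left them, time stands still between calls to the robot, and variables do not carry over. Pictures are saved under pics/ and viewed, about 8 in all and at most 12, crops included, and the job is handed in when it is done.

Besides the shell and the picture viewer there is one more tool, called as a command line: name --pt "numbers of a row" for each row, then --argument value for the rest. arm_command: Moves the arm, as the interface text tells. Its arguments: {"type":"object","properties":{"motion":{"type":"array"},"jaw":{"type":"number"},"force":{"type":"number"}},"required":["motion"]}

```bash
mkdir -p pics; cat > h.py <<'E'
import numpy as np,cv2
from station import ctrl
def cam(n):
    d=ctrl.read_camera(n); d['R']=np.array(d['R']);d['t']=np.array(d['t'])
    d['f']=d['color'].shape[0]/2/np.tan(np.radians(d['vertical_fov'])/2); return d
def ray(d,u,v,z):
    r=d['R'].T@np.array([(u-d['cx'])/d['f'],(v-d['cy'])/d['f'],1]);c=-d['R'].T@d['t']
    return c+r*(z-c[2])/r[2]
def proj(d,X):
    p=np.atleast_2d(X)@d['R'].T+d['t'];return np.c_[d['f']*p[:,0]/p[:,2]+d['cx'],d['f']*p[:,1]/p[:,2]+d['cy']]
def save(d,name,crop=None,s=1):
    im=d['color'][:,:,::-1]
    if crop: a,b,c,e=crop; im=im[b:e,a:c]
    cv2.imwrite('pics/'+name,cv2.resize(im,None,fx=s,fy=s,interpolation=cv2.INTER_CUBIC))
E
python3 - <<'E'
from h import *
import pickle
for n in('top','side'):
    d=cam(n);save(d,n+'0.png',s=1.5);pickle.dump(d,open(n+'0.pkl','wb'));print(n,d['f'],d['cx'],d['cy'],-d['R'].T@d['t'],d['R'].round(3).tolist())
s=ctrl.get_state();print(s['tool_rot'],s['ee_pos'],s['time'])
E
```

```text
top 375.6356562575962 248.00989030908238 193.92548409555027 [0.34574458 0.05636101 1.0043784 ] [[-0.016, -1.0, -0.002], [-0.982, 0.016, -0.189], [0.189, -0.001, -0.982]]
side 475.3520315137681 258.158104176171 194.05070169554995 [0.12167985 0.83159401 0.8430795 ] [[-0.886, -0.463, 0.001], [-0.282, 0.537, -0.795], [0.368, -0.705, -0.606]]
[[ 9.66696395e-01  2.55925809e-01 -2.45061449e-04]
 [ 2.55925747e-01 -9.66694137e-01  2.11133040e-03]
 [ 3.03444474e-04 -2.10373302e-03 -9.99997741e-01]] [ 0.13428011 -0.50697084  0.23022701] 0.1
```

View pics/top0.png

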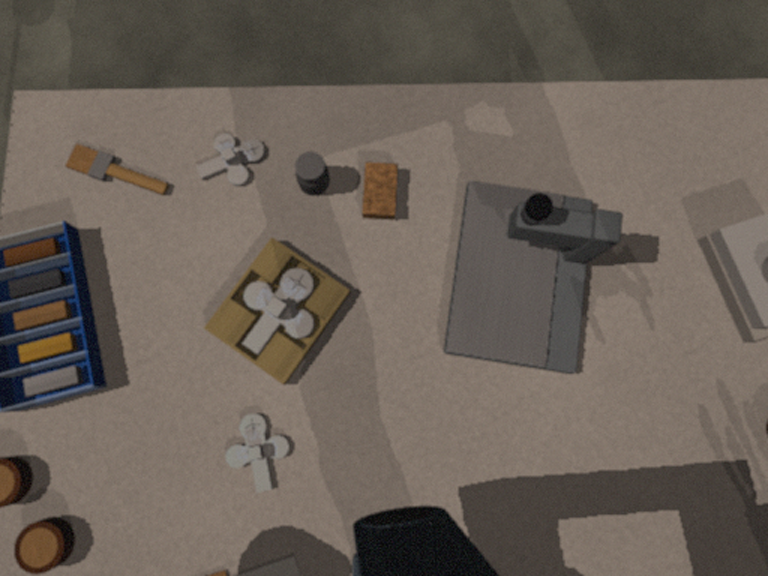

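View pics/side0.png

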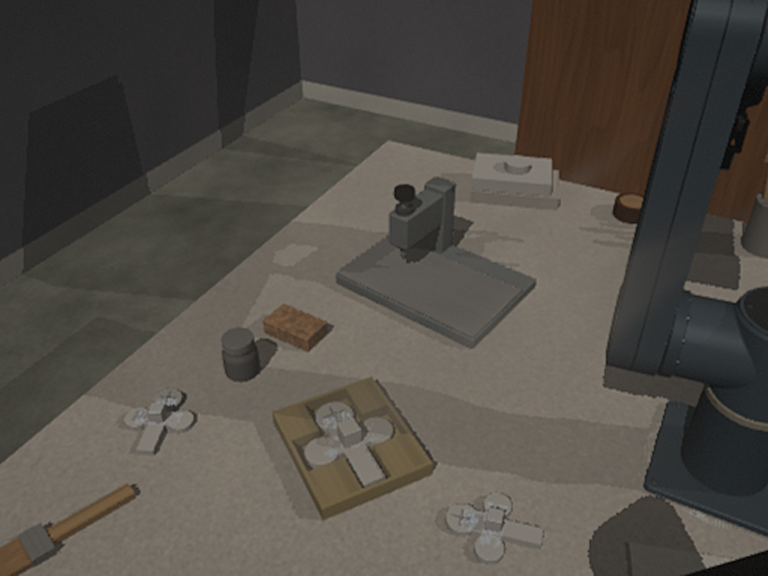

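Candidates in the top picture (1.5x): the panel in the cradle at (280,305), a small one at (232,158), and a small one at (258,452). The one in the cradle is the largest and is where the task says it starts. I'll confirm that in a crop.

```bash
python3 - <<'E'
from h import *
import pickle
d=pickle.load(open('top0.pkl','rb'));im=d['color'][:,:,::-1]
a=im[155:260,130:240];b=im[115:255,290:420]
im2=np.hstack([cv2.resize(a,(440,420),interpolation=cv2.INTER_CUBIC),cv2.resize(b,(390,420),interpolation=cv2.INTER_CUBIC)[:,:350]])
cv2.imwrite('pics/crop.png',cv2.convertScaleAbs(im2,alpha=1.5))
E
```

```text
(no output)
```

View pics/crop.png

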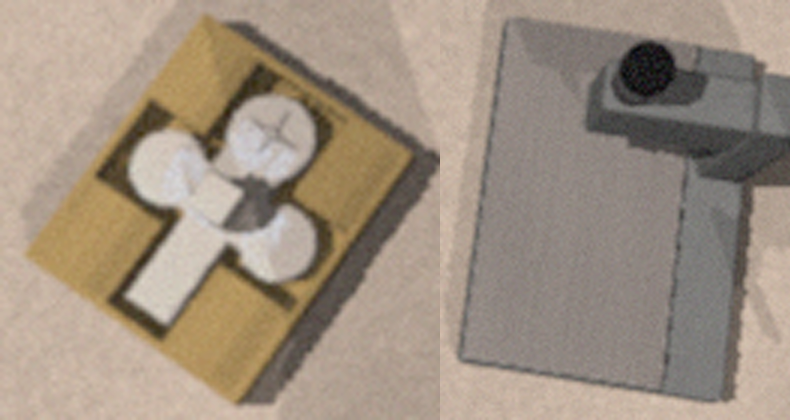

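```bash
cat >> h.py <<'E'
from scipy.optimize import least_squares
def fit(obs,x0):
    # obs: (cam, local pts, px) ; pose x,y,yaw
    def T(p,L):
        c,s=np.cos(p[2]),np.sin(p[2]);L=np.asarray(L,float)/1e3
        return np.c_[c*L[:,0]-s*L[:,1]+p[0],s*L[:,0]+c*L[:,1]+p[1],L[:,2]]
    g=lambda p:np.concatenate([(proj(d,T(p,L))-np.array(px)).ravel() for d,L,px in obs])
    r=least_squares(g,x0,x_scale=[.1,.1,1]);return r.x,g(r.x).round(1)
E
python3 - <<'E'
from h import *
import pickle
t=pickle.load(open('top0.pkl','rb'));s=pickle.load(open('side0.pkl','rb'))
A=lambda L:[(130+a/4,155+b/4) for a,b in L];B=lambda L:[(290+(a-440)/3,115+b/3) for a,b in L]
C=lambda L:[(a/1.5,b/1.5) for a,b in L]
P=[(58,0,18),(0,0,48),(0,45,18),(0,-45,18),(-85,0,18)]
px=A([(274,131),(215,198),(168,168),(277,243),(149,308)])
print('panel',*fit([(t,P,px)],[.36,.2,-.6]))
print('panel side',*fit([(t,P,px),(s,P[:1],C([(335,413)]))],[.36,.2,-.6]))
K=[(0,0,208),(98,88,30),(-218,88,30),(-218,-84,30)]
k1=B([(648,68),(508,18),(460,358),(663,388)]);k2=C([(403,189),(338,275),(472,342),(535,283)])
for o in([(t,K,k1)],[(s,K,k2)],[(t,K,k1),(s,K,k2)]):print('press',*fit(o,[.5,-.2,0]))
print('jar',ray(t,311/1.5,162/1.5,.075),'block',ray(t,380/1.5,187/1.5,.03))
E
```

```text
panel [ 0.50565682  0.22107645 -0.60772047] [-0.1  0.5  0.1 -0.4  0.1 -0.3  0.3 -0.4 -0.4  0.6]
panel side [ 0.50490208  0.22089745 -0.61889551] [ 0.1  0.9  0.2 -0.1  0.3 -0.2  0.3  0.  -0.6  0.6 -1.1 -0.6]
press [ 0.62362851 -0.19467471 -0.17146204] [ 0.3 -0.6 -0.3 -0.4  0.7  0.3 -0.7  0.7]
press [ 0.61469056 -0.19078695 -0.16849373] [ 2.7  0.5 -0.  -1.3  3.5 -2.7 -6.6  4.8]
press [ 0.62004928 -0.19428117 -0.17076158] [ 0.2  0.9 -0.4  0.9  0.6  1.8 -0.7  2.1  1.5 -0.5 -1.  -2.4  1.9 -4.
 -8.   3.7]
jar [0.75699619 0.15867662 0.075     ] block [0.72615093 0.03743067 0.03      ]
```

The crop shows the cradle panel with its crosshair circle at crop (274,131), i.e. the top-image pixel (198.5,187.8). It is the only full-size panel, so it is the target. First I'll turn in place.

arm_command --pt "0 0 0 -0.175" --pt "0 0 0 -0.175" --pt "0 0 0 -0.175" --pt "0 0 0 -0.175" --pt "0 0 0 -0.175" --pt "0 0 0 -0.175" --pt "0 0 0 -0.175" --pt "0 0 0 -0.175" --pt "0 0 0 -0.175" --pt "0 0 0 -0.175" --pt "0 0 0 -0.175" --pt "0 0 0 -0.175" --pt "0 0 0 -0.175" --pt "0 0 0 0" --jaw 60

```text
time: 1.85
ee_pos: [0.1343, -0.5072, 0.2307]
tool_rot: [[-0.82, 0.573, -0.0], [0.573, 0.82, 0.001], [0.001, 0.001, -1.0]]
wrist_force: [0.1, -0.3, -0.2]
grip_width: 0.705
```

```bash
cat >> h.py <<'E'
def to(target,yaw=None):
    s=ctrl.get_state();R=np.array(s['tool_rot']);e=np.array(s['ee_pos']);y=np.arctan2(R[1,0],R[0,0])
    print('t',round(s['time'],2),'ee',e.round(4),'yaw',round(y,4),'q',np.round(s['joints'],2),'F',np.round(s['wrist_force'],1),'g',round(s['grip_width'],3))
    print('shift mm',(R.T@(np.array(target)-e)*1e3).round(1), 'turn(tool)',None if yaw is None else round((y-yaw+np.pi)%(2*np.pi)-np.pi,4))
E
python3 -c "
from h import *
to([.506,.221,.231],-.607+np.pi)"
```

```text
t 1.85 ee [ 0.1343 -0.5072  0.2307] yaw 2.5318 q [-1.44  0.05  0.1   1.62  0.   -0.83] F [ 0.1 -0.3 -0.2] g 0.705
shift mm [1.123e+02 8.098e+02 5.000e-01] turn(tool) -0.0028
```

arm_command --pt "4 25 0 0" --pt "6 45 0 0" --pt "6 45 0 0" --pt "6 45 0 0" --pt "6 45 0 0" --pt "6 45 0 0" --pt "6 45 0 0" --pt "6 45 0 0" --pt "6 45 0 0" --pt "6 45 0 0" --pt "6 45 0 0" --pt "6 45 0 0" --pt "6 45 0 0" --pt "6 45 0 0" --pt "6 45 0 0" --pt "6 45 0 0" --pt "6 45 0 0" --pt "6 45 0 0" --pt "6 20 0 0" --pt "0 0 0 0"

```text
time: 4.35
ee_pos: [0.5049, 0.2225, 0.2304]
tool_rot: [[-0.821, 0.571, -0.001], [0.571, 0.821, -0.0], [0.001, -0.001, -1.0]]
wrist_force: [-0.4, -0.4, 0.2]
grip_width: 0.702
```

```bash
python3 -c "
from h import *
to([.506,.221,.1],-.607+np.pi)
d=cam('side');save(d,'s1.png',(150,180,330,360),3)"
```

```text
t 4.35 ee [0.5049 0.2225 0.2304] yaw 2.5335 q [ 0.29  0.12  0.17  1.63 -0.    0.9 ] F [-0.4 -0.4  0.2] g 0.702
shift mm [ -1.9  -0.4 130.4] turn(tool) -0.001
```

View pics/s1.png

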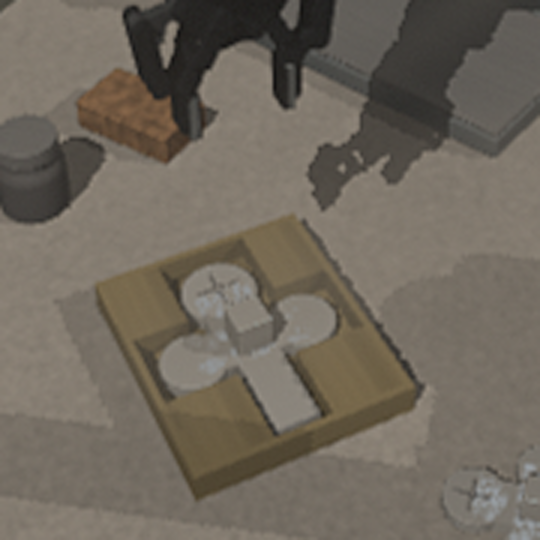

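The side view shows the gripper above the cradle, with the fingers straddling the hub in direction. I'll descend over the hub.

arm_command --pt "-2 0 30 0" --pt "0 0 40 0" --pt "0 0 40 0" --pt "0 0 30 0" --pt "0 0 25 0" --pt "0 0 20 0" --pt "0 0 10 0" --pt "0 0 8 0" --pt "0 0 0 0"

```text
time: 5.52
ee_pos: [0.5065, 0.2199, 0.0283]
tool_rot: [[-0.821, 0.572, -0.0], [0.572, 0.821, -0.0], [0.0, -0.0, -1.0]]
wrist_force: [-0.6, -0.2, 0.5]
grip_width: 0.706
```

```bash
python3 -c "
from h import *
to([.506,.221,.026],-.607+np.pi)
d=cam('side');save(d,'s2.png',(150,180,330,360),3)"
```

```text
t 5.53 ee [0.5065 0.2199 0.0283] yaw 2.5331 q [ 0.29  0.17 -0.17  1.23 -0.    0.9 ] F [-0.6 -0.2  0.5] g 0.706
shift mm [1.  0.6 2.3] turn(tool) -0.0015
```

View pics/s2.png

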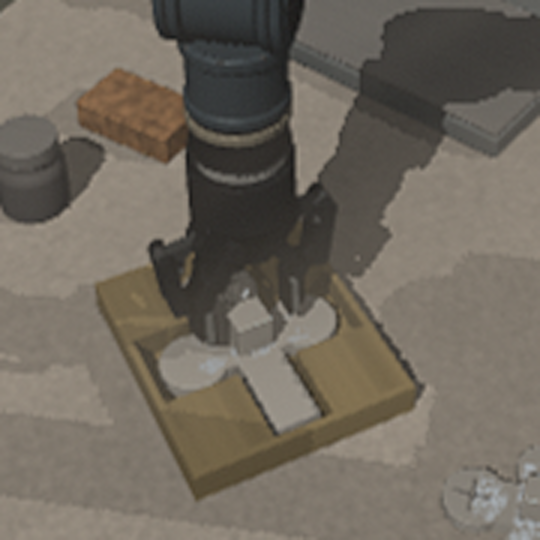

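```bash
python3 -c "
from h import *
import pickle
s=pickle.load(open('side0.pkl','rb'))
f=lambda X:((proj(s,X)-[150,180])*3).round(0)
e=np.array([.5065,.2199,0]);p=np.array([.506,.221,0]);y=np.array([.572,.821,0])
print('tips',f([e+.03*y+[0,0,.034],e-.03*y+[0,0,.034]]))
c,n=np.cos(-.607),np.sin(-.607)
print('hubtop',f([p+[c*a-n*b,n*a+c*b,.048] for a,b in((.014,.014),(.014,-.014),(-.014,-.014),(-.014,.014))]))"
```

```text
tips [[209. 333.]
 [282. 305.]]
hubtop [[220. 301.]
 [254. 289.]
 [270. 314.]
 [236. 327.]]
```

arm_command --pt "1 0 3 0" --pt "0 0 0 0" --pt "0 0 0 0" --pt "0 0 0 0" --pt "0 0 0 0" --pt "0 0 0 0" --jaw 10 --force 50

```text
time: 6.32
ee_pos: [0.5062, 0.2211, 0.0259]
tool_rot: [[-0.821, 0.571, 0.001], [0.571, 0.821, 0.001], [-0.001, 0.001, -1.0]]
wrist_force: [-1.1, 1.1, 3.0]
grip_width: 0.318
```

arm_command --pt "0 0 -5 0" --pt "0 0 -10 0" --pt "0 0 -20 0" --pt "0 0 -30 0" --pt "0 0 -30 0" --pt "0 0 -20 0" --pt "0 0 0 0"

```text
time: 7.2
ee_pos: [0.5071, 0.2211, 0.1425]
tool_rot: [[-0.821, 0.571, 0.004], [0.571, 0.821, 0.001], [-0.003, 0.003, -1.0]]
wrist_force: [-0.0, -0.4, -3.3]
grip_width: 0.321
```

```bash
python3 -c "
from h import *
c,s=np.cos(-.171),np.sin(-.171);hx,hy=-130,15
to([.623+(c*hx-s*hy)/1e3,-.194+(s*hx+c*hy)/1e3,.14],-.171+np.pi)
d=cam('side');save(d,'s3.png',(150,120,330,330),2.8)"
```

```text
t 7.2 ee [0.5071 0.2211 0.1425] yaw 2.5337 q [ 0.29  0.11 -0.01  1.45 -0.    0.9 ] F [-0.  -0.4 -3.3] g 0.321
shift mm [-208.1 -316.     2.1] turn(tool) -0.4369
```

View pics/s3.png

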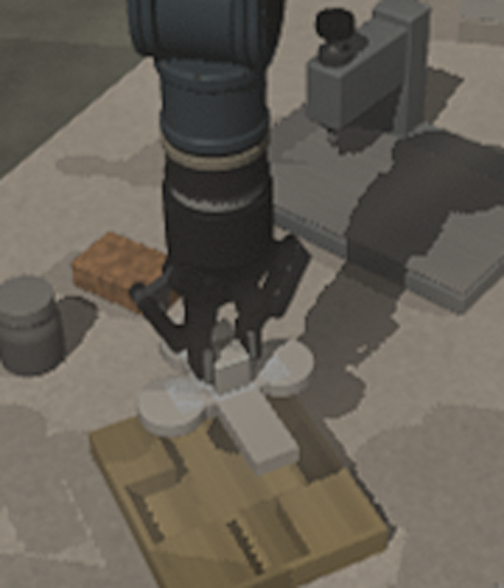

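The panel is held by the hub and level, with the cradle empty below it. I'll turn it to line up with the press.

arm_command --pt "0 0 0 -0.11" --pt "0 0 0 -0.11" --pt "0 0 0 -0.11" --pt "0 0 0 -0.107" --pt "0 0 0 0"

```text
time: 7.88
ee_pos: [0.5046, 0.2204, 0.1383]
tool_rot: [[-0.985, 0.171, -0.003], [0.171, 0.985, -0.001], [0.003, -0.002, -1.0]]
wrist_force: [0.2, -0.4, -2.3]
grip_width: 0.315
```

```bash
python3 -c "
from h import *
c,s=np.cos(-.171),np.sin(-.171);hx,hy=-130,0
to([.623+(c*hx-s*hy)/1e3,-.194+(s*hx+c*hy)/1e3,.14],-.171+np.pi)"
```

```text
t 7.88 ee [0.5046 0.2204 0.1383] yaw 2.9695 q [ 0.29  0.12 -0.01  1.45 -0.    0.46] F [ 0.2 -0.4 -2.3] g 0.315
shift mm [ -57.6 -388.2   -1.3] turn(tool) -0.001
```

arm_command --pt "-2 -14 0 0" --pt "-4 -30 0 0" --pt "-5 -34 0 0" --pt "-5 -34 0 0" --pt "-5 -34 0 0" --pt "-5 -34 0 0" --pt "-5 -34 0 0" --pt "-5 -34 0 0" --pt "-5 -34 0 0" --pt "-5 -34 0 0" --pt "-5 -34 0 0" --pt "-4 -24 0 0" --pt "-2 -14 0 0" --pt "0 0 0 0" --pt "0 0 0 0"

```text
time: 9.75
ee_pos: [0.4958, -0.1705, 0.1402]
tool_rot: [[-0.985, 0.17, -0.0], [0.17, 0.985, 0.001], [0.001, 0.001, -1.0]]
wrist_force: [1.0, 0.1, -2.5]
grip_width: 0.317
```

```bash
python3 -c "
from h import *
c,s=np.cos(-.171),np.sin(-.171);hx,hy=-130,0
to([.623+(c*hx-s*hy)/1e3,-.194+(s*hx+c*hy)/1e3,.06],-.171+np.pi)
d=cam('side');a=d['color'][80:260,200:390,::-1];t=cam('top');b=t['color'][100:280,270:430,::-1]
cv2.imwrite('pics/s4.png',cv2.resize(np.hstack([a,b]),None,fx=2.2,fy=2.2))"
```

```text
t 9.75 ee [ 0.4958 -0.1705  0.1402] yaw 2.9711 q [-0.46  0.05 -0.08  1.44  0.   -0.29] F [ 1.   0.1 -2.5] g 0.317
shift mm [ 0.6 -1.6 80.2] turn(tool) 0.0005
```

View pics/s4.png

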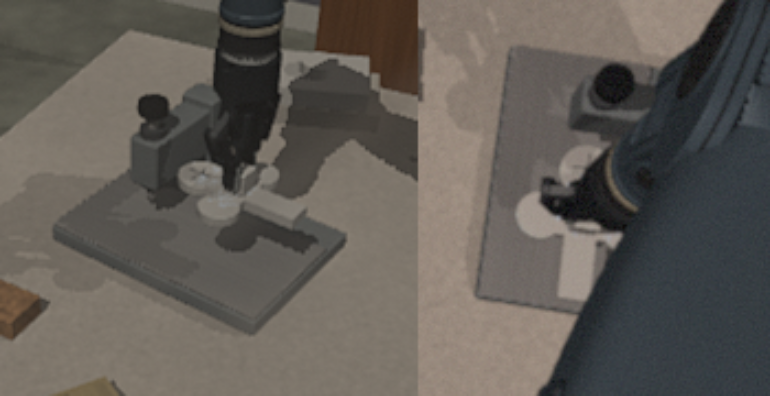

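The panel hangs level over the table and in line with it, short of the punch head. I'll lower it.

arm_command --pt "0 -1 12 0" --pt "0 0 22 0" --pt "0 0 22 0" --pt "0 0 14 0" --pt "0 0 8 0" --pt "0 0 4 0" --pt "0 0 3 0" --pt "0 0 2 0" --pt "0 0 0 0" --pt "0 0 0 0"

```text
time: 11.1
ee_pos: [0.4961, -0.1724, 0.0537]
tool_rot: [[-0.985, 0.17, 0.001], [0.17, 0.985, -0.0], [-0.001, -0.0, -1.0]]
wrist_force: [0.2, 0.1, -3.6]
grip_width: 0.316
```

arm_command --pt "0 0 1 0" --pt "0 0 1 0" --pt "0 0 0 0" --pt "0 0 0 0"

```text
time: 11.6
ee_pos: [0.496, -0.1723, 0.0519]
tool_rot: [[-0.985, 0.17, 0.001], [0.17, 0.985, -0.0], [-0.001, -0.0, -1.0]]
wrist_force: [-1.0, -0.0, 2.1]
grip_width: 0.318
```

arm_command --pt "0 0 0 0" --pt "0 0 0 0" --pt "0 0 0 0" --pt "0 0 0 0" --pt "0 0 -10 0" --pt "0 0 -25 0" --pt "0 0 -30 0" --pt "20 0 -10 0" --pt "30 0 0 0" --pt "20 0 0 0" --pt "0 0 0 0" --jaw 60 --force 20

```text
time: 12.98
ee_pos: [0.4264, -0.1603, 0.1272]
tool_rot: [[-0.985, 0.171, 0.001], [0.171, 0.985, -0.001], [-0.001, -0.0, -1.0]]
wrist_force: [0.2, -0.7, 0.4]
grip_width: 0.703
```

```bash
python3 -c "
from h import *
to([0,0,0],-.171+np.pi)
d=cam('side');a=d['color'][90:220,210:390,::-1]
cv2.imwrite('pics/s5.png',cv2.resize(a,None,fx=4.4,fy=4.4,interpolation=cv2.INTER_CUBIC))
import pickle;pickle.dump(d,open('s5.pkl','wb'))"
```

```text
t 12.97 ee [ 0.4264 -0.1603  0.1272] yaw 2.9702 q [-0.51 -0.13 -0.28  1.42  0.   -0.34] F [ 0.2 -0.7  0.4] g 0.703
shift mm [447.7  85.2 126.6] turn(tool) -0.0004
```

View pics/s5.png

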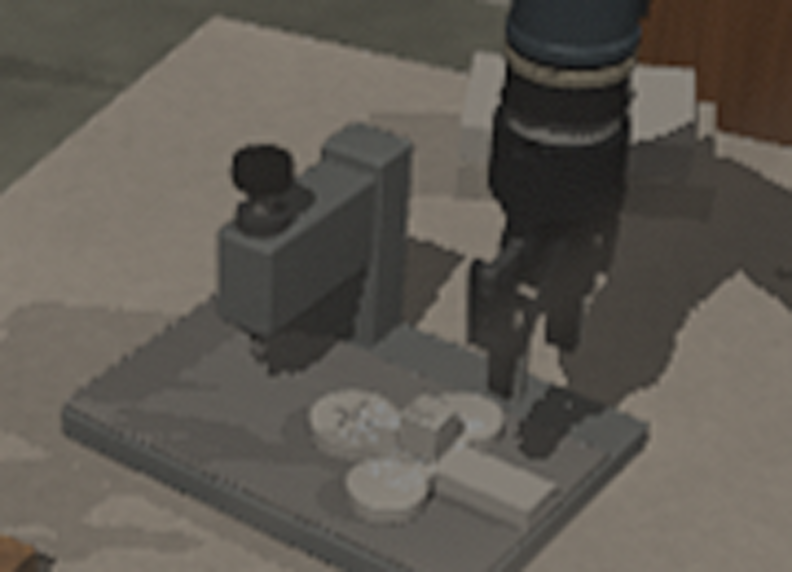

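The panel is flat on the table and released. The circle is at about crop (357,414), the tip at about (259,343) and the knob at (263,157).

```bash
python3 -c "
from h import *
import pickle
s=pickle.load(open('s5.pkl','rb'))
r=lambda a,b,z:ray(s,210+a/4.4,90+b/4.4,z).round(4)
print('circ',r(357,414,.044),'tip',r(259,343,.052),'knob',r(263,157,.208),'tail end mid',r(542,507,.044))
t=cam('top');save(t,'t6.png',(270,100,400,230),4.5)
pickle.dump(t,open('t6.pkl','wb'))
im=s['color'][145:205,245:315,::-1];cv2.imwrite('pics/z6.png',cv2.convertScaleAbs(cv2.resize(im,None,fx=8,fy=8,interpolation=cv2.INTER_CUBIC),alpha=1.7))
a=cv2.imread('pics/t6.png')[:, :420];b=cv2.imread('pics/z6.png')[:480,:380];b=cv2.copyMakeBorder(b,0,a.shape[0]-480,0,0,0)
cv2.imwrite('pics/c6.png',np.hstack([cv2.convertScaleAbs(a,alpha=1.4),b]))
"
```

```text
circ [ 0.5445 -0.1828  0.044 ] tip [ 0.6321 -0.2159  0.052 ] knob [ 0.6205 -0.193   0.208 ] tail end mid [ 0.4044 -0.1474  0.044 ]
```

View pics/c6.png

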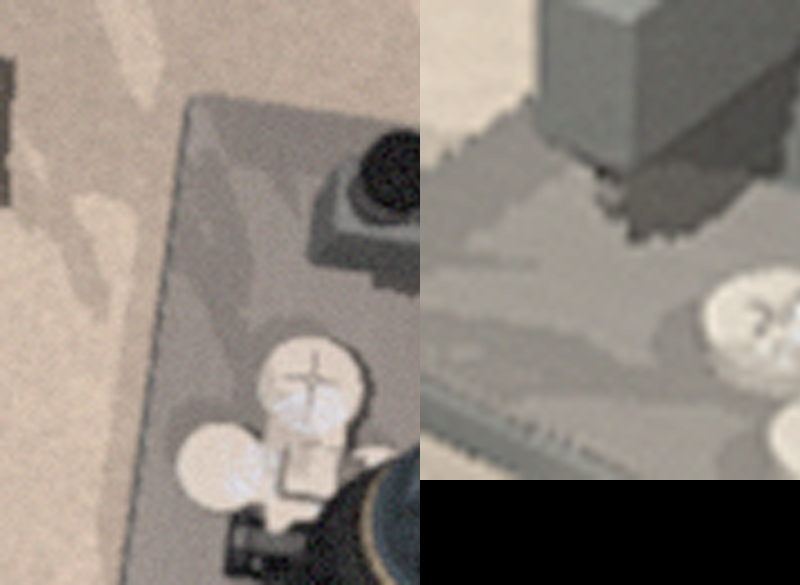

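```bash
python3 -c "
from h import *
import pickle
s=pickle.load(open('s5.pkl','rb'));t=pickle.load(open('t6.pkl','rb'))
for x in ([.6236,-.1947],[.6205,-.193]):
  print('tip exp c6', (proj(s,x+[.052])-[245,145])*8+[420,0], 'top',proj(t,x+[.208]))
print('circ top',ray(t,270+313/4.5,100+382/4.5,.044),'circ side',ray(s,245+345/8,145+320/8,.044))
print('expected circ by hub',np.array([.496,-.1723])+.058*np.array([.985,-.171]))
print('lobe top',ray(t,270+218/4.5,100+467/4.5,.044),'knob',ray(t,270+404/4.5,100+168/4.5,.208))
"
```

```text
tip exp c6 [[605.92049453 218.66684302]] top [[359.59786979 137.06826233]]
tip exp c6 [[611.43718179 223.27561105]] top [[358.93360398 138.4110018 ]]
circ top [ 0.55069246 -0.18457305  0.044     ] circ side [ 0.55028311 -0.174852    0.044     ]
expected circ by hub [ 0.55313  -0.182218]
lobe top [ 0.50159218 -0.12682755  0.044     ] knob [ 0.62297614 -0.19505492  0.208     ]
```

Both cameras agree to within a few mm: the circle must move about 72 mm along press +x and almost nothing in y. I'll take the tail.

arm_command --pt "0 0 25 0" --pt "0 0 25 0" --pt "0 0 20 0" --pt "0 0 15 0" --pt "0 0 8 0" --pt "0 0 0 0"

```text
time: 13.82
ee_pos: [0.4268, -0.1602, 0.033]
tool_rot: [[-0.985, 0.17, -0.001], [0.17, 0.985, 0.0], [0.001, 0.0, -1.0]]
wrist_force: [0.0, 0.6, 0.3]
grip_width: 0.696
```

arm_command --pt "0 0 0.5 0" --pt "0 0 0 0" --pt "0 0 0 0" --pt "0 0 0 0" --pt "0 0 0 0" --pt "0 0 0 0" --jaw 20 --force 20

```text
time: 14.58
ee_pos: [0.4277, -0.1607, 0.0338]
tool_rot: [[-0.985, 0.17, 0.002], [0.17, 0.985, -0.001], [-0.002, -0.001, -1.0]]
wrist_force: [0.2, 0.4, 5.0]
grip_width: 0.388
```

```bash
python3 -c "
from h import *
to([0,0,0],-.171+np.pi)
d=cam('side');a=d['color'][90:220,210:390,::-1]
cv2.imwrite('pics/s7.png',cv2.resize(a,None,fx=4.4,fy=4.4,interpolation=cv2.INTER_CUBIC))"
```

```text
t 14.57 ee [ 0.4277 -0.1607  0.0338] yaw 2.9708 q [-0.51 -0.08 -0.42  1.23  0.   -0.34] F [0.2 0.4 5. ] g 0.388
shift mm [448.8  85.7  32.9] turn(tool) 0.0002
```

View pics/s7.png

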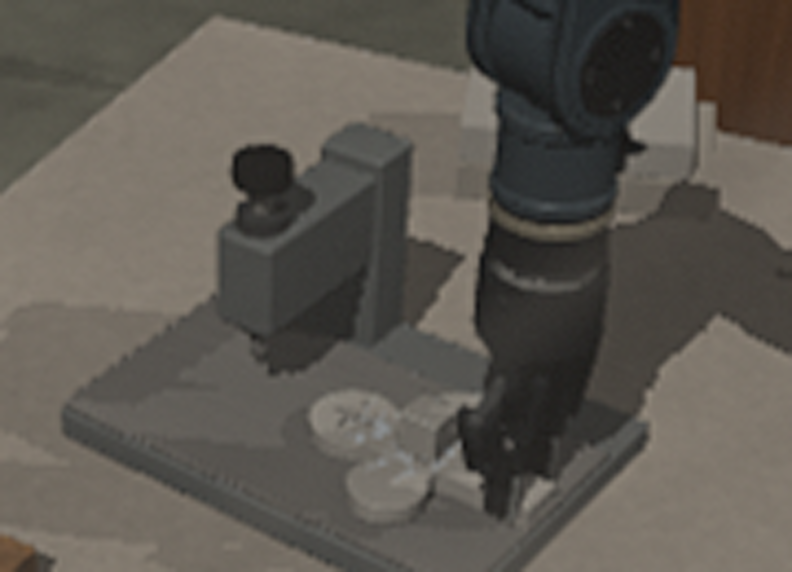

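The tail is gripped square, at about 33 mm opening. I'll slide the panel.

arm_command --pt "-3 0 -0.5 0" --pt "-5 0 0 0" --pt "-6 0 0 0" --pt "-6 0 0 0" --pt "-6 0 0 0" --pt "-6 0 0 0" --pt "-6 0 0 0" --pt "-6 0 0 0" --pt "-6 0 0 0" --pt "-6 0 0 0" --pt "-6 0 0 0" --pt "-5 0 0 0" --pt "-3 0 0 0" --pt "-2 0 0 0" --pt "0 0 0 0" --pt "0 0 0 0" --pt "0 0 0 0"

```text
time: 16.75
ee_pos: [0.4963, -0.1725, 0.0338]
tool_rot: [[-0.985, 0.17, -0.003], [0.17, 0.985, -0.0], [0.003, -0.001, -1.0]]
wrist_force: [-3.9, 0.6, 7.4]
grip_width: 0.391
```

```bash
python3 -c "
from h import *
import pickle
to([0,0,0],-.171+np.pi)
d=cam('side');pickle.dump(d,open('s8.pkl','wb'));a=d['color'][140:210,230:330,::-1]
cv2.imwrite('pics/s8.png',cv2.convertScaleAbs(cv2.resize(a,None,fx=8,fy=8,interpolation=cv2.INTER_CUBIC),alpha=1.7))"
```

```text
t 16.75 ee [ 0.4963 -0.1725  0.0338] yaw 2.9705 q [-0.46  0.1  -0.24  1.23 -0.   -0.29] F [-3.9  0.6  7.4] g 0.391
shift mm [518.3  85.5  35.4] turn(tool) -0.0001
```

View pics/s8.png

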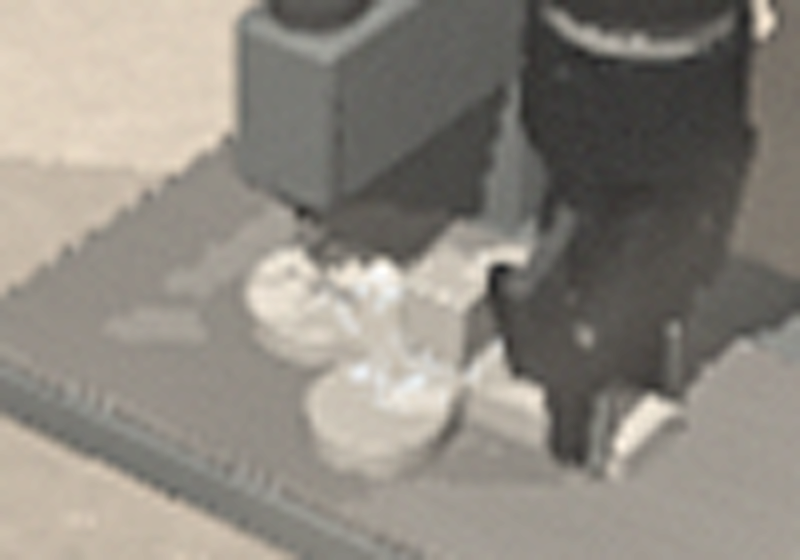

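```bash
cat > reg.py <<'E'
from h import *
import pickle
L=lambda f:pickle.load(open(f,'rb'))
def circ(r,a0=0,a1=360): a=np.radians(np.arange(a0,a1,4));return np.c_[np.cos(a),np.sin(a)]*r
def reg(d,arcs,z,p0,yaw,sign,w=.008):
    g=cv2.GaussianBlur(cv2.cvtColor(d['color'],cv2.COLOR_RGB2GRAY).astype(np.float32),(0,0),.7)
    c,s=np.cos(yaw),np.sin(yaw);R=np.array([[c,-s],[s,c]])
    def samp(p,dr):
        X=np.vstack([(np.array(o)+circ(r+dr,a,b))@R.T/1e3+p for o,r,a,b in arcs]);X=np.c_[X,np.full(len(X),z)]
        q=proj(d,X).astype(np.float32);return cv2.remap(g,q[None,:,0],q[None,:,1],cv2.INTER_LINEAR)[0]
    best=max((np.clip(sign*(samp(p0+[i,j],-2)-samp(p0+[i,j],2)),-20,40).mean(),i,j) for i in np.arange(-w,w+1e-9,.0005) for j in np.arange(-w,w+1e-9,.0005))
    return (np.array(p0)+best[1:]).round(4),round(float(best[0]),1)
E
python3 - <<'E'
from reg import *
y=-.171;d=np.array([np.cos(y),np.sin(y)])
for f in('top0.pkl','t6.pkl','side0.pkl','s5.pkl','s8.pkl'):
    print('knob',f,*reg(L(f),[((0,0),20,0,360)],.208,np.array([.622,-.194]),0,-1))
t=L('t6.pkl');p=np.array([.496,-.1745])
print('panel t6',*reg(t,[((55,0),30,-60,120),((0,45),26,30,150)],.044,p,y,1))
A=[((55,0),30,30,120),((0,45),26,0,180)]
print('s5',*reg(L('s5.pkl'),A,.044,p,y,1),'s8',*reg(L('s8.pkl'),A,.044,p+.070*d,y,1))
E
```

```text
knob top0.pkl [ 0.623 -0.193] 26.7
knob t6.pkl [ 0.6225 -0.193 ] 27.8
knob side0.pkl [ 0.621  -0.1905] 24.9
knob s5.pkl [ 0.621  -0.1905] 25.5
knob s8.pkl [ 0.6215 -0.1905] 25.6
panel t6 [ 0.4945 -0.173 ] 29.5
s5 [ 0.4915 -0.171 ] 17.9 s8 [ 0.5595 -0.1814] 14.0
```

arm_command --pt "-1 0.8 0 0" --pt "-1 0.8 0 0" --pt "-1 0.4 0 0" --pt "0 0 0 0" --pt "0 0 0 0" --pt "0 0 0 0"

```text
time: 17.55
ee_pos: [0.4997, -0.1716, 0.0338]
tool_rot: [[-0.985, 0.171, -0.003], [0.171, 0.985, -0.001], [0.003, -0.002, -1.0]]
wrist_force: [-4.1, -1.0, 7.2]
grip_width: 0.389
```

```bash
python3 - <<'E'
from reg import *
to([.4995,-.1715,.0338],-.171+np.pi)
y=-.171;s=cam('side');pickle.dump(s,open('s9.pkl','wb'))
for a in([((55,0),30,30,120),((0,45),26,0,180)],[((55,0),30,30,150)],[((0,45),26,0,180)]):
  h,v=reg(s,a,.044,np.array([.561,-.182]),y,1)
  d=np.array([.6213,-.1905])-h-.058*np.array([np.cos(y),np.sin(y)]);print(h,v,'need press mm',(np.array([[np.cos(y),np.sin(y)],[-np.sin(y),np.cos(y)]])@d*1e3).round(1))
E
```

```text
t 17.55 ee [ 0.4997 -0.1716  0.0338] yaw 2.9699 q [-0.46  0.11 -0.23  1.23 -0.   -0.28] F [-4.1 -1.   7.2] g 0.389
shift mm [0.3 0.1 0. ] turn(tool) -0.0007
[ 0.5635 -0.181 ] 14.1 need press mm [0.6 0.5]
[ 0.563  -0.1805] 13.6 need press mm [1.2 0.1]
[ 0.5635 -0.1815] 13.0 need press mm [0.5 1. ]
```

arm_command --pt "1.2 0 -0.6 0" --pt "0 0 0 0" --pt "0 0 0 0"

```text
time: 17.98
ee_pos: [0.4997, -0.1714, 0.0338]
tool_rot: [[-0.985, 0.17, -0.001], [0.17, 0.985, -0.001], [0.0, -0.001, -1.0]]
wrist_force: [-0.7, -2.3, 2.3]
grip_width: 0.394
```

arm_command --pt "0 0 0 0" --pt "0 0 0 0" --pt "0 0 0 0" --pt "0 0 0 0" --jaw 60

```text
time: 18.48
ee_pos: [0.4998, -0.1707, 0.0337]
tool_rot: [[-0.985, 0.17, -0.0], [0.17, 0.985, 0.0], [0.0, 0.0, -1.0]]
wrist_force: [0.2, -0.2, 0.3]
grip_width: 0.702
```

arm_command --pt "0 0 -10 0" --pt "10 0 -30 0" --pt "40 0 -40 0" --pt "40 0 -50 0" --pt "0 0 -50 0" --pt "0 0 -40 0" --pt "0 0 0 0" --pt "0 0 0 0" --jaw 0

```text
time: 19.48
ee_pos: [0.4122, -0.1558, 0.2528]
tool_rot: [[-0.985, 0.17, 0.0], [0.17, 0.985, -0.0], [-0.0, -0.0, -1.0]]
wrist_force: [0.5, -0.1, 0.1]
grip_width: 0.002
```

```bash
python3 - <<'E'
from reg import *
to([.622,-.193,.25],-.171+np.pi)
y=-.171;R=np.array([[np.cos(y),np.sin(y)],[-np.sin(y),np.cos(y)]])
for n,k,a in(('side',[.6213,-.1905],[((55,0),30,30,120),((0,45),26,0,180)]),('side',[.6213,-.1905],[((0,45),26,0,180),((0,-45),26,200,300)]),('top',[.6225,-.193],[((0,45),26,30,270),((0,-45),26,180,300)])):
  s=cam(n);pickle.dump(s,open(n+'9.pkl','wb'))
  for yy in(y-.02,y,y+.02):
    h,v=reg(s,a,.044,np.array([.5645,-.182]),yy,1)
    print(n,yy,h,v,'need',(R@(np.array(k)-h-.058*np.array([np.cos(yy),np.sin(yy)]))*1e3).round(1))
a=L('side9.pkl')['color'][155:205,240:310,::-1];b=L('top9.pkl')['color'][110:220,300:390,::-1]
a=cv2.convertScaleAbs(cv2.resize(a,(560,400),interpolation=cv2.INTER_CUBIC),alpha=1.7);b=cv2.resize(b,(240,293))
b=cv2.copyMakeBorder(b,0,107,0,0,0);cv2.imwrite('pics/v12.png',np.hstack([a,b]))
E
```

```text
t 19.48 ee [ 0.4122 -0.1558  0.2528] yaw 2.9708 q [-0.51 -0.16 -0.06  1.67  0.   -0.34] F [ 0.5 -0.1  0.1] g 0.002
shift mm [-213.1   -1.     2.8] turn(tool) 0.0002
side -0.191 [ 0.563  -0.1805] 16.8 need [1.2 1.2]
side -0.171 [ 0.5635 -0.1815] 17.2 need [0.5 1. ]
side -0.15100000000000002 [ 0.564 -0.182] 17.0 need [-0.1  0.2]
side -0.191 [ 0.5635 -0.1805] 16.4 need [0.7 1.1]
side -0.171 [ 0.564 -0.181] 17.5 need [0.1 0.4]
side -0.15100000000000002 [ 0.564 -0.181] 17.6 need [ 0.1 -0.8]
top -0.191 [ 0.568  -0.1835] 29.0 need [-2.7  1.1]
top -0.171 [ 0.568  -0.1835] 29.7 need [-2.7 -0.1]
top -0.15100000000000002 [ 0.5685 -0.1835] 29.2 need [-3.2 -1.3]
```

View pics/v12.png

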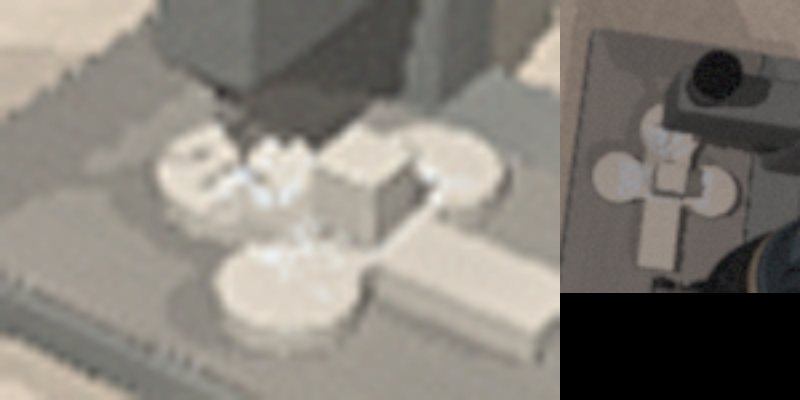

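```bash
python3 - <<'E'
from reg import *
s=L('side9.pkl');y=-.171;R=np.array([[np.cos(y),-np.sin(y)],[np.sin(y),np.cos(y)]])
for h in([.5635,-.181],[.566,-.182]):
  P=[np.r_[np.array(h)+R@np.array(o)/1e3,.044] for o in((58,0),(66,0),(73,0),(58,8),(58,15),(50,0),(43,0),(58,-8),(58,-15))]
  print(((proj(s,P)-[240,155])*8).round().tolist())
for k in([.6213,-.1905],[.6225,-.193]):print('tip',(proj(s,k+[.052])-[240,155])*8,'touch',(proj(s,k+[.044])-[240,155])*8)
g=cv2.cvtColor(s['color'],cv2.COLOR_RGB2GRAY);print('cols260..276 rows165..182');print(g[165:183,259:277])
s5=L('s5.pkl');h=[.4915,-.171]
P=[np.r_[np.array(h)+R@np.array(o)/1e3,.044] for o in((58,0),(70,0),(58,12),(46,0),(58,-12))]
print('s5',proj(s5,P).round(1).tolist());g=cv2.cvtColor(s5['color'],cv2.COLOR_RGB2GRAY);print('cols 281..301 rows 177..192');print(g[177:193,281:302])
E
```

```text
[[228.0, 164.0], [211.0, 156.0], [195.0, 150.0], [215.0, 174.0], [204.0, 183.0], [246.0, 172.0], [261.0, 179.0], [241.0, 154.0], [252.0, 145.0]]
[[223.0, 161.0], [206.0, 153.0], [190.0, 147.0], [210.0, 171.0], [199.0, 180.0], [241.0, 169.0], [256.0, 175.0], [236.0, 151.0], [247.0, 142.0]]
tip [[226.39951257 146.16558152]] touch [[226.08956371 164.16416103]]
tip [[226.52870998 141.82004459]] touch [[226.21880165 159.80526204]]
cols260..276 rows165..182
[[ 82  81  82  81  84  83  67  54  54  59  65  67  60  51  47  50  49  50]
 [ 81  80  80  81  89  93  95  77  35  42  50  57  52  50  54  54  54  55]
 [ 81  82  86  87  91  91  93  85  61  57  47  53  56  54  56  54  54  54]
 [ 82  90  94  91  92  90  90  88  80  76  66  62  53  53  54  55  54  53]
 [ 88  91  91  92  90  91  90  83  67  76  75  64  52  53  53  55  54  54]
 [ 91  90  90  89  89  92 100 104  91  68  62  56  63  62  57  55  53  53]
 [ 91  90  88  90 101 111 120 131 120  69  54  63  74  69  64  61  59  55]
 [ 89  91  99 115 123 130 128 129 124  98  67  64  64  82 111  99  61  79]
 [ 88  94 113 127 126 113 111 119 130 126  9
[... 1543 characters left out ...]
7 127 127 123 104 104 114 108 122 128 115 120 133 127 127 131
  134 127 100]
 [129 132 128 128 129 117  93 114 129 125 128 130 105 113 128 128 127 132
  137 128 102]
 [111 125 122 121 122 118 119 127 119 118 123 129 122 115 110 112 114 120
  121 112 107]
 [ 93 110 113 115 112 113 128 127 109 115 116 113 119 117 115 109 110 110
  103  95 105]
 [ 93  99 107 113 115 115 118 119 113 121 113 108 116 127 123 110 110 111
  107  95 103]
 [ 89  97  99 105 114 113 111 113 118 125 119 110 112 118 117 110 111 111
  107  97 102]
 [ 78  97 101 103 104 104 108 112 113 114 113 107 106 108 111 110 110 110
  110 102  96]
 [ 84  89  95 100 107 106 106 104 104 102 101 100 102 103 107 108 112 112
  115 111 103]]
```

```bash
python3 - <<'E'
from reg import *
for f,c in(('top0.pkl',-42),('t6.pkl',-42),('top9.pkl',-42),('side0.pkl',-64),('side9.pkl',-64),('s5.pkl',-64)):
    for w in(60,85): print('knob',f,w,*reg(L(f),[((0,0),20,c-w,c+w)],.208,np.array([.622,-.194]),0,-1))
t=L('top9.pkl');g=cv2.cvtColor(t['color'],cv2.COLOR_RGB2GRAY)
u,v=proj(t,[.6225,-.193,.208])[0].round().astype(int);print(u,v);print(g[v-9:v+14,u-11:u+12])
E
```

```text
knob top0.pkl 60 [ 0.625  -0.1935] 37.3
knob top0.pkl 85 [ 0.624 -0.194] 34.4
knob t6.pkl 60 [ 0.6255 -0.1935] 38.5
knob t6.pkl 85 [ 0.6245 -0.194 ] 35.3
knob top9.pkl 60 [ 0.625  -0.1935] 38.5
knob top9.pkl 85 [ 0.624 -0.194] 35.3
knob side0.pkl 60 [ 0.621  -0.1905] 31.2
knob side0.pkl 85 [ 0.621  -0.1905] 33.8
knob side9.pkl 60 [ 0.621  -0.1905] 31.4
knob side9.pkl 85 [ 0.621  -0.1905] 34.0
knob s5.pkl 60 [ 0.6215 -0.19  ] 32.3
knob s5.pkl 85 [ 0.621  -0.1905] 34.6
359 138
[[88 87 89 86 89 87 80 68 51 39 39 39 27 48 56 66 77 83 86 91 90 90 96]
 [87 90 87 90 86 79 57 37 25 27 10 26  8 33 27 33 48 64 80 87 85 87 91]
 [89 88 89 90 77 51 32 20 27 18 10 22 19 19 20  8 29 39 63 78 90 85 88]
 [88 92 85 78 54 29 28 19 13 22 25 22 26 25 21 22 14 23 32 67 88 88 84]
 [92 85 79 59 27 28 24 26 20 11 18 28 16 11 20 18 24 16 25 53 85 87 86]
 [78 76 66 42 27 20 11 12 15  8 17 10 17 21 17 23 35 17 30 36 69 83 88]
 [75 68 54 27 27 24 25 28 29 13 18 26 17 23 20 10 27 27 20 29 67 88 88]
 [81 65 33 18 11 25 15 20 24 25 21 32 27 24  9 21 22 32 20 28 62 87 88]
 [79 60 32 20 25 23 27 29 21 18 29 19 27 20 
[... 336 characters left out ...]
23 23 23 21 21 19 17 17 17 24 11 32 22 39 45 50 49]
 [47 51 52 39 24 15  9 20 23 13 17 25 23 18 30 13  6 31 43 50 48 54 45]
 [45 49 49 48 42 19 16 16 12 14 17 21 16 29 23 13 30 39 52 50 49 53 46]
 [53 47 54 60 55 36 32 25 19 22 22 25 23 34 28 10 39 47 50 52 48 49 50]
 [63 39 50 53 54 51 42 43 34 28 16 14 16 18 43 44 47 54 51 43 49 48 48]
 [73 48 41 42 51 56 60 50 46 42 32 35 37 37 49 51 51 50 57 46 54 48 48]
 [86 73 51 36 46 47 43 49 51 48 38 44 49 53 55 51 44 53 51 48 50 57 48]
 [94 85 69 52 48 43 40 38 39 43 47 49 56 59 62 50 50 54 52 51 51 51 50]
 [93 90 89 84 77 72 69 66 74 76 76 77 78 80 85 78 73 74 76 81 73 78 77]
 [78 84 82 83 90 89 88 89 91 95 90 90 93 93 88 87 88 89 87 90 93 90 92]]
```

A one-sided fit on the knob's far edge removes most of the disagreement between the cameras, so the circle should be within about 1 mm of the tip. In the side view the crosshair pattern centres on pixel (268.4,175.2), and the predicted touch point is (268.3,175.2). I'll go over the knob and press.

arm_command --pt "-12 0 0 0" --pt "-30 0 0 0" --pt "-40 0 0 0" --pt "-40 0 0 0" --pt "-40 0 0 0" --pt "-30 0 0 0" --pt "-15 0 0 0" --pt "-6 0 0 0" --pt "0 0 0 0" --pt "0 0 20 0" --pt "0 0 12 0" --pt "0 0 8 0" --pt "0 0 0 0" --pt "0 0 0 0"

```text
time: 21.38
ee_pos: [0.6222, -0.1921, 0.2134]
tool_rot: [[-0.985, 0.17, 0.001], [0.17, 0.985, -0.0], [-0.001, -0.0, -1.0]]
wrist_force: [1.4, 0.7, -0.1]
grip_width: -0.002
```

arm_command --pt "0 0 2 0" --pt "0 0 2 0" --pt "0 0 0 0"

```text
time: 21.75
ee_pos: [0.622, -0.1919, 0.2085]
tool_rot: [[-0.985, 0.17, -0.0], [0.17, 0.985, 0.0], [0.0, 0.0, -1.0]]
wrist_force: [0.3, 0.3, -0.3]
grip_width: 0.002
```

arm_command --pt "0 0 3 0" --pt "0 0 3 0" --pt "0 0 1.5 0" --pt "0 0 0 0" --pt "0 0 0 0"

```text
time: 22.38
ee_pos: [0.6222, -0.192, 0.2017]
tool_rot: [[-0.985, 0.17, 0.001], [0.17, 0.985, -0.0], [-0.001, -0.0, -1.0]]
wrist_force: [-0.5, 0.3, 3.8]
grip_width: 0.001
```

arm_command --pt "0 0 1 0" --pt "0 0 1 0" --pt "0 0 0 0" --pt "0 0 0 0"

```text
time: 22.88
ee_pos: [0.6222, -0.192, 0.2]
tool_rot: [[-0.985, 0.17, 0.001], [0.17, 0.985, -0.0], [-0.001, -0.0, -1.0]]
wrist_force: [-1.2, 0.8, 6.6]
grip_width: -0.002
```

arm_command --pt "0 0 1 0" --pt "0 0 1 0" --pt "0 0 0 0" --pt "0 0 0 0"

```text
time: 23.38
ee_pos: [0.6222, -0.192, 0.1996]
tool_rot: [[-0.985, 0.17, 0.002], [0.17, 0.985, -0.001], [-0.002, -0.001, -1.0]]
wrist_force: [-3.0, 1.5, 9.3]
grip_width: -0.0
```

The punch stopped at about 8.4 mm of travel and the force is climbing steeply, so the tip is on the panel. I'll lift off and check.

arm_command --pt "0 0 -4 0" --pt "0 0 -5 0" --pt "0 0 -10 0" --pt "0 0 -25 0" --pt "10 0 -20 0" --pt "40 0 0 0" --pt "50 0 0 0" --pt "50 0 0 0" --pt "20 0 0 0" --pt "0 0 0 0" --pt "0 0 0 0"

```text
time: 24.75
ee_pos: [0.455, -0.1632, 0.2614]
tool_rot: [[-0.985, 0.17, 0.001], [0.17, 0.985, -0.0], [-0.001, -0.0, -1.0]]
wrist_force: [0.3, 1.2, 1.1]
grip_width: 0.0
```

```bash
python3 - <<'E'
from reg import *
to([.622,-.193,.25],-.171+np.pi)
y=-.171;R=np.array([[np.cos(y),np.sin(y)],[-np.sin(y),np.cos(y)]])
for n,k,a,c in(('side',[.6213,-.1905],[((0,45),26,0,180),((0,-45),26,200,300)],-64),('top',[.6245,-.194],[((0,45),26,30,270)],-42)):
  s=cam(n);h,v=reg(s,a,.044,np.array([.5645,-.182]),y,1)
  print(n,h,v,'need',(R@(np.array(k)-h-.058*np.array([np.cos(y),np.sin(y)]))*1e3).round(1),'knob',*reg(s,[((0,0),20,c-85,c+85)],.208,np.array([.622,-.194]),0,-1))
  o=L(n+'9.pkl')['color'];
  if n=='side': print('diff vs before press',np.abs(s['color'][160:215,255:310].astype(int)-o[160:215,255:310]).mean())
E
```

```text
t 24.75 ee [ 0.455  -0.1632  0.2614] yaw 2.9707 q [-0.48 -0.05  0.06  1.68  0.   -0.31] F [0.3 1.2 1.1] g 0.0
shift mm [-169.6   -0.9   11.5] turn(tool) 0.0001
side [ 0.564 -0.181] 17.6 need [0.1 0.4] knob [ 0.621  -0.1905] 34.1
diff vs before press 0.9367493112947658
top [ 0.568 -0.184] 26.3 need [-0.6 -0.2] knob [ 0.624 -0.194] 35.0
```

The panel hasn't moved, the knob is back at its original height, and the arm is clear. I'll hand in.

```bash
python3 -c "
from station import ctrl
print(ctrl.finish_job())"
```

```text
the job is handed in; nothing more can be done
None
```

I lifted the panel out of its cradle by the hub and laid it flat on the press table with the circle about 70 mm short of the tip, then let go. I slid it under the punch by its tail, let go again, and pressed the knob. The job was handed in at about 25 s; the hand-in gives no verdict.

- **Press:** the punch went down about 8.4 mm. It stopped at 9 N with the force rising steeply, so I took the tip to be on the panel.
- **Circle under tip:** after the press, the side camera put the circle about 0.4 mm from the tip and the top camera about 0.6 mm.
- **Checks that disagreed:** the top camera first showed a 2.7 mm overshoot. Most of that went away once I fitted only the far edge of the knob, because the visible near side of the knob had biased the fit. The true error is probably about 1 mm, and up to 3 mm if that first top reading was right; the limit is 4 mm.
- **End state:** the knob was back up, the panel did not move during the press or retreat, and the gripper was clear of everything. The arm's route kept clear of the jar and sanding block. I did not re-measure them at the end.

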